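Slide a terminal strip home under the spring clip of a soldering nest

TASK

Load the black terminal strip that waits in the channel of the soldering nest: press the long thumb tab of the spring clip down with one fingertip and keep it down, while the other fingertip pushes the strip along, beneath the raised clip nose, until it is fully home against the end stop. Let the clip go only then, so that it closes on the strip (it must never rub on the sliding strip), and move clear. Push only: never lift or tip the strip, and leave the other things on the bench where they are.

Things in the scene. Friction and masses are not known exactly. Their poses are not given: they have to be found in the camera images.
- fixture: Soldering nest screwed to the bench: grey aluminium plate x -95 to 85 mm, y -42 to 78 mm, 15 mm thick; its flat top is the channel floor. Origin at bench height under the channel's middle line; +x = the way the strip slides in (roughly away from the robot), +y left, z up. All 'nest frame' values below are in this frame. A thumb screw 16 mm across stands at x 74, y -31, top at z 31 mm.
- strip: Strip to load: black plastic terminal strip, 70 (its x) x 22 (y) x 10 mm thick, about 25 g, two rows of metal contacts on top. Origin at the centre of its underside, +x to the end stop. It starts flat in the channel, front end between the rails but short of the clip nose; home, its origin is at x = 25 mm in the nest frame. Its rear end always stays on the open floor behind the rails.
- clip (a joint): Angle of the spring clip (rad). 0 = closed on an empty nest, the nose blocking the strip. Pressing the tab down raises the nose: about 0.15 = nose resting on a strip, above 0.22 = clear of it, 0.45 = tab fully down at its hard limit. The spring always pushes it back to 0: about 3 N on the tab to start, 6.7 N to hold fully down.
- clip_tab (a point): Point on top of the clip's ribbed steel thumb tab, 30 mm out from the pin. Released, the tab slopes up away from the channel (this point at nest x 0, y 55, z 32 mm); fully down it is level, 4 mm above the floor, x -50 to 55, y 32 to 66 mm. A fingertip may press anywhere and slide along it in x. With both fingertips 4 to 8 mm above the floor, one holds the clip open, one meets the strip's rear.
- clip_pin (a point): Middle of the clip's hinge pin, 7 mm thick and parallel to x, at y 28, z 20 mm in the nest frame (5 mm above the floor). It sits between two ears, 12 mm wide in y, up to z 26 mm, at x -60 to -53 and x 57 to 64 mm.
- clip_nose (a point): Underside of the clip's nose: a 16 mm wide arm at x 36 to 52 mm (nest frame), arching over the left rail to y = 1 mm and turned down at its end. 6 mm above the channel floor when closed on an empty nest, about 17 mm with the tab fully down. Top of the arm 16 mm above the floor when closed. Moves with the clip.
- channel_mouth (a point): Where the guide rails begin, mid-channel at floor level: x 0, y 0, z 15 mm in the nest frame. Two dark rails run from here 60 mm along x to the end stop; inner faces at y +-12 mm, outer at +-21 mm, 6 mm high above the floor. Behind it (x below 0) the floor is open, without rails.
- stop_face (a point): Foot of the end stop's face, mid-channel at floor level: x 60, y 0, z 15 mm in the nest frame. The stop is a dark block 42 mm wide, 10 mm thick, 9 mm high, at the far end of the channel.
- strip_front (a point): Middle of the lower edge of the strip's front end (35 mm ahead of its origin).
- spare: Bystander: another strip of the same kind lying on the bench beside the nest, on its right. Not to be moved. Origin at the centre of its underside.
- driver: Bystander: a screwdriver, 160 mm long, lying on the bench beyond the nest. Not to be moved.
- bin: Bystander: a blue open parts bin, 130 x 170 x 50 mm, with strips in it. Not to be moved. Origin under its centre.
- pendant: Bystander: a black handheld controller lying flat, 170 x 85 x 28 mm. Not to be moved. Origin under its centre.

How it is judged:
By the outcome, as a careful person would: the job done as asked, in the order asked, and still so for the second after the job is handed in, with the robot touching nothing.
It also fails if it takes over 32 s, if anything falls off the work surface, if the arm or the gripper's body presses on something with over 40 N, if the wrist force passes 120 N, or if a joint passes its speed limit or range.

ROBOT

A 6-joint arm with a two-finger parallel gripper is mounted at the origin on the work surface. World frame = base frame: x ahead of the robot, y to its left, z up, the work surface at z = 0. Lengths are in mm, angles in rad, forces in N, time in s.
With the tool pointing down it reaches from about 250 to 775 mm from the base axis. Payload 8.9 kg.
Tool frame: the origin (TCP) lies midway between the tips of the shut fingers; the grasp point (between the pads) lies 19 mm behind it; x points along the fingers, y is the direction in which the jaws open and shut, and the axes are right-handed (so a half turn about x gives the same grasp; the last joint's range is limited). The gripper opens to 85 mm and grips with 20 to 120 N. Pads are 22 mm wide; open, the fingers measure 114 mm over their backs; the gripper's body (76 mm by 85 mm) begins 54 mm behind the grasp point. The pads swing forward as they close: fully open they stand 13 mm farther back than shut.
Start: joints at [-1.265, 0.291, -0.153, 1.127, 0, 1.431], TCP at [225.897, -473.914, 209.205] pointing down, gripper open.
Joint ranges: [-2.52, 2.52], [-0.91, 1.74], [-1.3, 1.37], [-1.96, 2.02], [-1.52, 1.47], [-3.14, 3.14]. Speed limits (rad/s): [2.22, 2.22, 2.79, 3.14, 3.14, 3.14].

INTERFACE

Orientations are given as [roll, pitch, yaw] about the fixed x, y, z axes, in that order (R = Rz(yaw) Ry(pitch) Rx(roll)).
In Python, from bench import sensors, optics, r gives the robot as it stands. The module is installed in compiled form; this text tells all that it offers.
- The arm moves only by the tool step_arm, never from a script. Its arguments are lists of equal length, an entry for each row: "delta_pos": the shift along the tool's x, y, z in cm, a list of three; "turn": the turn about the tool's x in degrees. A call has 1 to 20 rows; each row is the pose to reach, as a shift and turn from the pose measured when the call began, along the tool's axes at that moment; what a row does not reach only later rows make up. A row lasts 1/8 s, in which the tool goes at most 62.5 mm and 10.7 degrees, less where a joint would pass 70% of its speed; a pose out of reach is approached as far as the arm can. A call with a gripper value outside its range is refused whole. "grip" is the opening, from 0 (shut) to 1 (fully open), set as the call begins (left out, the last holds). The fingers move at their own pace and stop on an object; "newtons" is the grip in N (left out, the last holds). Time passes only in rows, so rows that repeat a pose let the fingers close. It gives the time, the measured TCP pose, the force and the opening at its end, in the units of the state.
- sensors.sense(): the state, without advancing time (a new reading comes with each control period).
- optics.snapshot(name): name is "side" or "top" or "wrist"; returns (picture, depth): 420x560x3 uint8, red, green, blue; 420x560 float32, mm along the optical axis (not along the pixel's ray), 0 where there is no reading.
- optics.camera_info(name): a dict with "camera_matrix" (3x3 intrinsics, pixels), "dist" ([k1, k2, p1, p2, k3] as OpenCV has them; the pictures are not rectified), "origin" and "orientation" of the camera in the world; the wrist camera has in their place "mount" (4x4, takes a point from camera to tool coordinates, whose origin is the TCP and whose axes are the tool frame's). Camera axes: x right, y down, z forward; pixel columns grow to the right and rows downward; lengths in mm; the calibration is good to about 2 mm. A picture is of the moment at which its call begins: read the wrist's pose just before it. camera_info takes no time and is no camera call.
- r.sign_off(): hands the job in, once; it reports no verdict.
The state is a dict: "time_s": time; "q": joint angles; "joint_velocities": joint speeds; "joint_efforts": joint torques, N m; "tcp_pos": TCP position; "eef_rot": TCP orientation; "contact_force": force on the tool from outside, world axes, zero at the start; "torque": the same for the moment, N m; "opening": finger opening in mm.
Only numpy, scipy, OpenCV 4.12 (cv2) and the standard library are available. Lean on these libraries where they do the work, as an engineer would, in place of code of your own. Each camera call takes 0.05 s, during which the arm holds its last target.

## Working session

There is one attempt and no reset: what is moved stays moved. The work goes in short steps, Python scripts to look and compute and a tool call to move; the robot and the scene stay as the last step left them, time stands still between calls to the robot, and variables do not carry over. Pictures are saved under pics/ and viewed, and the job is handed in when it is done.

Besides the shell and the picture viewer there is one more tool, called after "Call:" as name(argument=value, ...) on one line, values as JSON. step_arm: Moves the arm, as the interface text tells. Its arguments: {"type":"object","properties":{"delta_pos":{"type":"array"},"turn":{"type":"array"},"grip":{"type":"number"},"newtons":{"type":"number"}},"required":["delta_pos","turn"]}

```bash
mkdir -p pics
cat > h.py <<'E'
import numpy as np, cv2
from bench import sensors, optics, r
from scipy.spatial.transform import Rotation as R
def snap(n,f):
    p,d=optics.snapshot(n); cv2.imwrite(f'pics/{f}.png',p[:,:,::-1]); np.save(f'pics/{f}.npy',d); return p,d
E
python3 - <<'E'
from h import *
s=sensors.sense(); print(s)
for n in("side","top","wrist"):
    snap(n,n+"0"); print(n,optics.camera_info(n))
E
```

```text
{'time_s': 0.0, 'q': array([-1.26527489e+00,  2.91273187e-01, -1.54134327e-01,  1.12668036e+00,
       -9.05077243e-06,  1.43149426e+00]), 'joint_velocities': array([ 0.00163267,  0.00054353, -0.00125112,  0.00063134, -0.0018579 ,
       -0.00131177]), 'joint_efforts': array([ 6.02203249e-05, -5.37143147e+01,  3.31378019e+01,  1.53328828e-02,
       -1.82145372e-04, -1.78807774e-06]), 'tcp_pos': array([ 225.76572104, -473.46472969,  208.63301395]), 'eef_rot': array([-1.70309082,  1.56950475,  1.88332535]), 'contact_force': array([ 0.16716108, -1.21202171, -0.20185125]), 'torque': array([ 0.00465099, -0.00105757, -0.02751583]), 'opening': 85.62791147001978}
side {'camera_matrix': array([[509.11387971,   0.        , 282.55961056],
       [  0.        , 509.11387971, 210.69360166],
       [  0.        ,   0.        ,   1.        ]]), 'dist': array([-0.06546796,  0.        ,  0.        ,  0.        ,  0.        ]), 'origin': array([-115.89186896,  804.24240962,  768.9379643 ]), 'orientation': array([-2.15124281, -0.02297817, -2.44401774])}
top {'camera_matrix': array([[544.36514137,   0.
[... 239 characters left out ...]
 -1.74598514, 1670.49149654]), 'orientation': array([-2.97018999, -0.00548666, -1.56264639])}
wrist {'camera_matrix': array([[345.21550828,   0.        , 276.52806824],
       [  0.        , 345.21550828, 203.0617909 ],
       [  0.        ,   0.        ,   1.        ]]), 'dist': array([0.03070569, 0.        , 0.        , 0.        , 0.        ]), 'mount': array([[ 8.25426197e-04, -3.27085162e-01,  9.44994506e-01,
        -1.64893503e+02],
       [ 9.99999631e-01,  4.44810888e-05, -8.58075664e-04,
        -1.33778781e+00],
       [ 2.38629433e-04,  9.44994865e-01,  3.27085078e-01,
        -8.35833927e+01],
       [ 0.00000000e+00,  0.00000000e+00,  0.00000000e+00,
         1.00000000e+00]])}
```

View pics/side0.png

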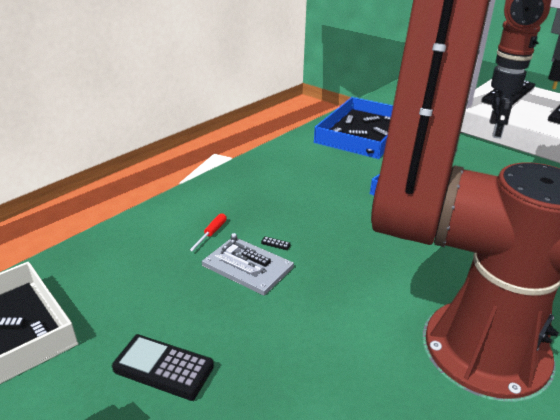

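View pics/top0.png

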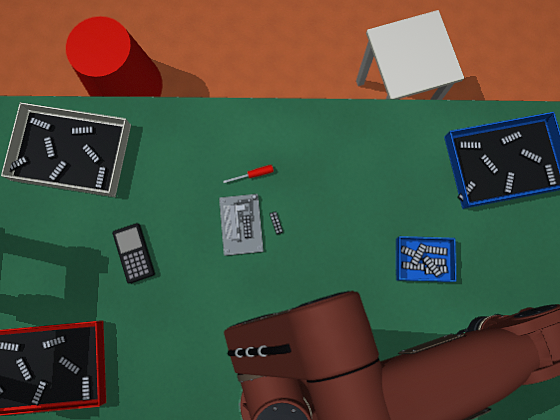

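View pics/wrist0.png

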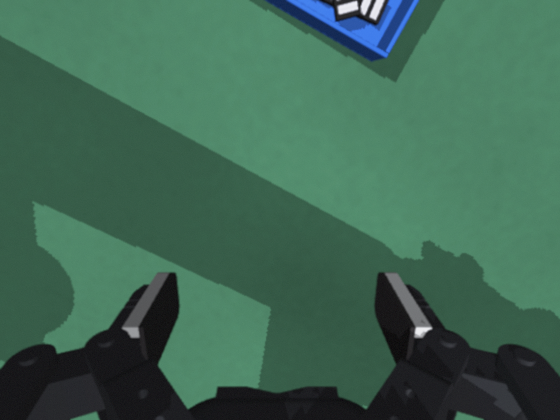

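The top view shows the nest at about (241,225), the spare to its right at (277,222) and the driver beyond it. I'll zoom in.

Run:
```python
import cv2
a=cv2.imread('pics/top0.png')[160:270,195:305]; cv2.imwrite('pics/top0c.png',cv2.resize(a,(770,590)if 0 else (594,594),interpolation=cv2.INTER_CUBIC))
a=cv2.imread('pics/side0.png')[200:310,180:320]; cv2.imwrite('pics/side0c.png',cv2.resize(a,(756,594),interpolation=cv2.INTER_CUBIC))
```

```text
(no output)
```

View pics/top0c.png

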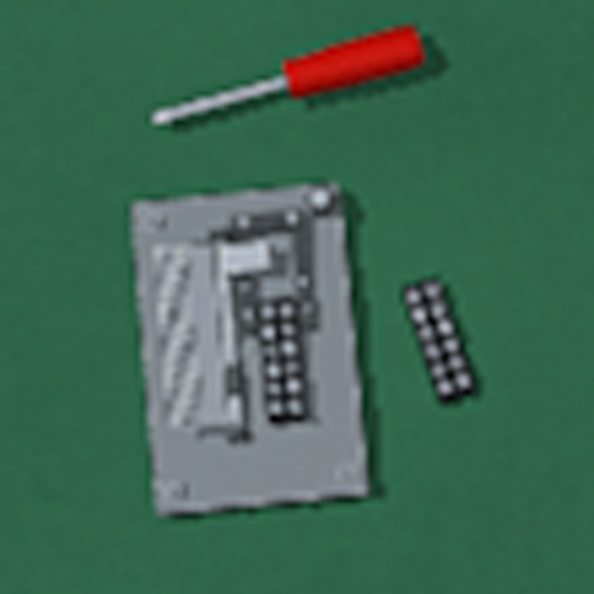

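View pics/side0c.png

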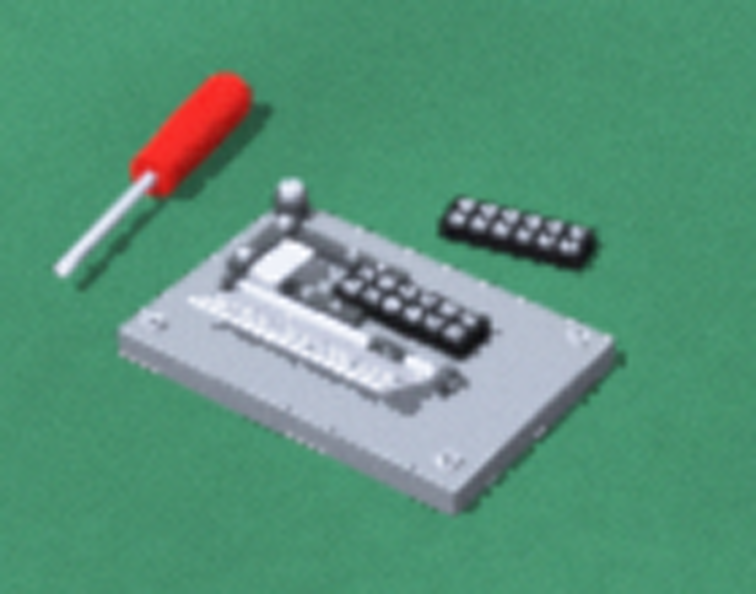

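```bash
cat >> h.py <<'E'
from scipy.optimize import least_squares
def cam(n,s=None):
    c=optics.camera_info(n)
    if n=='wrist':
        T=np.eye(4);T[:3,:3]=R.from_euler('xyz',s['eef_rot']).as_matrix();T[:3,3]=s['tcp_pos'];T=T@c['mount']
        return c['camera_matrix'],c['dist'],T
    T=np.eye(4);T[:3,:3]=R.from_euler('xyz',c['orientation']).as_matrix();T[:3,3]=c['origin'];return c['camera_matrix'],c['dist'],T
def proj(C,P):
    K,d,T=C;P=np.atleast_2d(P);Q=(P-T[:3,3])@T[:3,:3]
    return cv2.projectPoints(Q,np.zeros(3),np.zeros(3),K,d)[0][:,0]
def ray_z(C,uv,z):
    K,d,T=C;q=cv2.undistortPoints(np.array(uv,float).reshape(-1,1,2),K,d)[:,0]
    D=np.c_[q,np.ones(len(q))]@T[:3,:3].T
    return T[:3,3]+D*((z-T[2,3])/D[:,2])[:,None]
def w(p,n): # nest->world, p=(x,y,yaw)
    n=np.atleast_2d(np.array(n,float));c,s=np.cos(p[2]),np.sin(p[2])
    return np.c_[p[0]+c*n[:,0]-s*n[:,1],p[1]+s*n[:,0]+c*n[:,1],n[:,2]]
def n_(p,W):
    W=np.atleast_2d(W);c,s=np.cos(p[2]),np.sin(p[2]);x,y=W[:,0]-p[0],W[:,1]-p[1]
    return np.c_[c*x+s*y,-s*x+c*y,W[:,2]]
E
python3 - <<'E'
from h import *
k=5.4
N=np.array([[85,78,15],[85,-42,15],[-95,-42,15],[-95,78,15]])
ut=np.array([[135,203],[340,185],[370,493],[157,515]])/k+[194.6,159.6]
Ns=N[[0,3,2]];us=np.array([[120,335],[457,492],[615,340]])/k+[179.6,199.6]
ct,cs=cam('top'),cam('side')
f=lambda p:np.r_[(proj(ct,w(p,N))-ut).ravel(),(proj(cs,w(p,Ns))-us).ravel()]
for g in (lambda p:f(p)[:8],lambda p:f(p)[8:],f):
    o=least_squares(g,[420,80,0]);print(o.x,np.abs(o.fun).max())
p=o.x
st=np.array([[262,300],[292,298],[305,418],[273,423]])/k+[194.6,159.6]
print(n_(p,ray_z(ct,st,25)))
ss=np.array([[337,285],[462,345],[490,318],[370,265]])/k+[179.6,199.6]
print(n_(p,ray_z(cs,ss,25)))
s=sensors.sense();print(R.from_euler('xyz',s['eef_rot']).as_matrix().round(3))
E
```

```text
[5.38600930e+02 1.15432438e+02 1.05332163e-01] 0.31111832767174974
[5.37342228e+02 1.16510160e+02 1.18158457e-01] 0.546347424780862
[5.38010474e+02 1.15656186e+02 1.10763763e-01] 0.9421374531147535
[[ 20.59766463   8.16311999  25.        ]
 [ 20.016511    -8.87613009  25.        ]
 [-49.05659339  -9.95250119  25.        ]
 [-50.05077416   8.24172664  25.        ]]
[[ 18.7582983    7.85839211  25.        ]
 [-49.77590085  10.04394563  25.        ]
 [-49.04076794 -11.92979891  25.        ]
 [ 15.5960267  -11.98276275  25.        ]]
[[-0.     0.43  -0.903]
 [ 0.001 -0.903 -0.43 ]
 [-1.    -0.001 -0.   ]]
```

```bash
cat >> h.py <<'E'
P0=[538.0,115.7,0.111]
def plan(p,X,Y,z,th):
    s=sensors.sense();M=R.from_euler('xyz',s['eef_rot']).as_matrix()
    t=w(p,[[X,Y,z]])[0];d=M.T@(t-s['tcp_pos'])/10
    a=np.degrees(np.arctan2(M[1,1],M[0,1]));want=90+np.degrees(p[2])-th
    print('tcp',s['tcp_pos'].round(1),'nest',n_(p,s['tcp_pos']).round(1),'delta cm',d.round(3),'turn',round((a-want+180)%360-180,2),'F',s['contact_force'].round(2),'open',round(s['opening'],1),'t',s['time_s'],'q',s['q'].round(2))
E
python3 - <<'E'
from h import *
plan(P0,-62,25,140,30)
E
```

```text
tcp [ 225.8 -473.6  208.8] nest [[-375.6 -551.   208.8]] delta cm [  6.928 -44.142 -48.499] turn -130.87 F [-0.95  0.32  0.56] open 85.7 t 0.15 q [-1.27  0.29 -0.15  1.13  0.    1.43]
```

Call:
step_arm(delta_pos=[[0.4,-3,-3.2],[0.9,-6,-6.5],[1.4,-9,-9.8],[1.9,-12,-13],[2.4,-15,-16.4],[2.9,-18,-19.7],[3.3,-21,-23],[3.8,-24,-26.3],[4.2,-27,-29.6],[4.7,-30,-33],[5.2,-33,-36.2],[5.7,-36,-39.5],[6.2,-39,-42.8],[6.6,-42,-46.1],[6.9,-44.1,-48.5],[6.9,-44.1,-48.5],[6.9,-44.1,-48.5]], turn=[-9,-18,-27,-36,-45,-54,-63,-72,-81,-90,-99,-108,-117,-126,-131,-131,-131], grip=0.53, newtons=60)

```text
time_s: 2.28
tcp_pos: [473.3, 132.9, 140.0]
eef_rot: [3.113, 1.569, 2.702]
contact_force: [-0.6, 0.6, 0.2]
opening: 45.1
```

Run:
```python
from h import *
plan(P0,-62,25,140,30)
s=sensors.sense();p,d=snap('wrist','w1')
np.save('pics/w1s.npy',s,allow_pickle=True)
cv2.imwrite('pics/w1b.png',cv2.resize(p[:,:,::-1],(800,600)))
```

```text
tcp [473.3 132.9 140. ] nest [[-62.4  24.2 140. ]] delta cm [ 0.004  0.087 -0.002] turn 0.08 F [-0.6   0.57  0.16] open 45.1 t 2.275 q [ 0.12  0.28 -0.36  0.93  0.    0.54]
```

View pics/w1b.png

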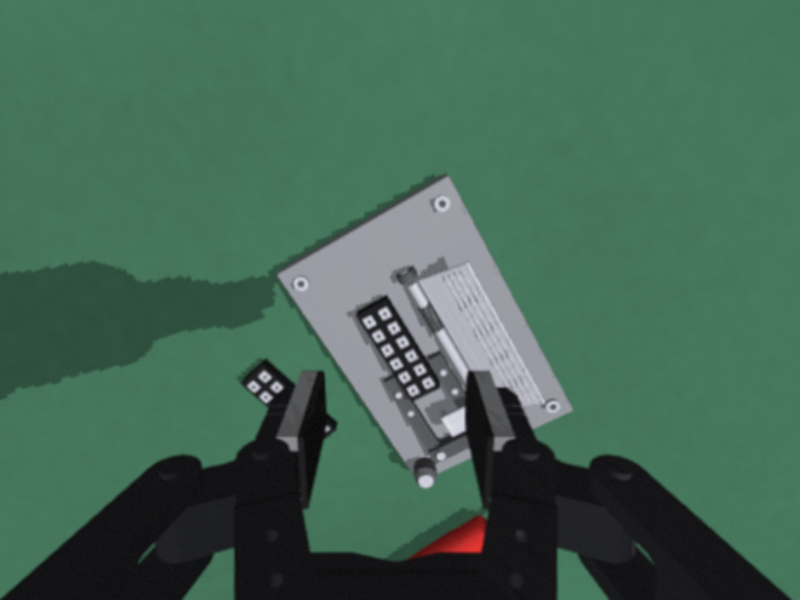

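Run:
```python
import cv2
a=cv2.imread('pics/w1.png')
cv2.imwrite('pics/w1c.png',cv2.resize(a[115:345,180:420],(720,690),interpolation=cv2.INTER_CUBIC)[:600])
cv2.imwrite('pics/w1d.png',cv2.resize(a[240:370,170:400],(800,452),interpolation=cv2.INTER_CUBIC))
```

```text
(no output)
```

View pics/w1c.png

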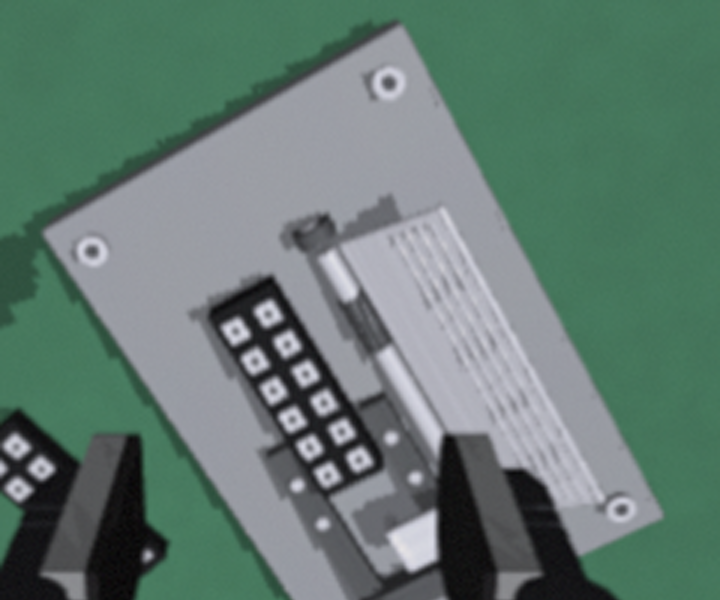

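View pics/w1d.png

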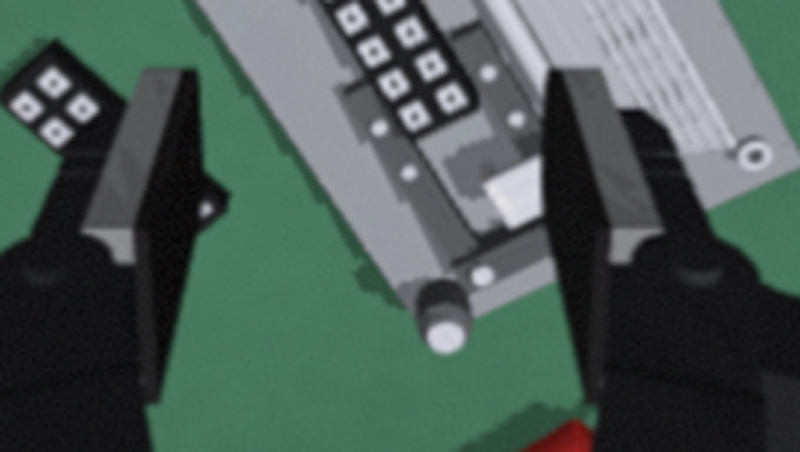

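Run:
```python
from h import *
s=np.load('pics/w1s.npy',allow_pickle=True).item();d=np.load('pics/w1.npy');C=cam('wrist',s)
uv=np.array([[42,232],[402,22],[663,517]])/3+[179.67,114.67]
N=np.array([[-95,-42,15],[-95,78,15],[85,78,15]])
uv=np.r_[uv,(np.array([[447,337]])/3.478+[169.6,239.6])];N=np.r_[N,[[74,-31,31]]]
o=least_squares(lambda p:(proj(C,w(p,N))-uv).ravel(),P0);print(o.x,o.fun.round(2))
for p in(P0,o.x):
  st=np.array([[210,313],[273,277],[383,467],[330,495]])/3+[179.67,114.67]
  print(n_(p,ray_z(C,st,25)).round(1).tolist())
# fingers in tool frame
K,di,T=C;M=optics.camera_info('wrist')['mount']
v,u=np.mgrid[0:420,0:560]
q=cv2.undistortPoints(np.c_[u.ravel(),v.ravel()].astype(float).reshape(-1,1,2),K,di)[:,0]
Q=np.c_[q,np.ones(len(q))]*d.reshape(-1,1);Tl=(Q@M[:3,:3].T+M[:3,3]).reshape(420,560,3)
for vv in(258,259,260,261,262,264,268,275,290,305):
  for a,b in((205,232),(322,350)):
    row=Tl[vv,a:b]; m=(row[:,0]<20)&(d[vv,a:b]>0)
    if m.any():
      r_=row[m];print(vv,'cols',a+np.where(m)[0].min(),a+np.where(m)[0].max(),'first',r_[0].round(1),'mid',r_[len(r_)//2].round(1),'last',r_[-1].round(1))
```

```text
[5.37278609e+02 1.16819306e+02 1.10699867e-01] [-0.7  -0.1   0.27  0.17  0.74  0.04 -0.28  0.02]
[[-52.0, -8.4, 25.0], [-52.4, 13.1, 25.0], [17.8, 11.2, 25.0], [18.2, -7.7, 25.0]]
[[-51.4, -9.6, 25.0], [-51.8, 11.9, 25.0], [18.4, 10.0, 25.0], [18.8, -8.9, 25.0]]
260 cols 211 226 first [-28.9 -28.7 -12.6] mid [-29.1 -25.1 -12.7] last [-27.2 -22.4 -11.6]
260 cols 327 342 first [-26.8  22.9 -11.4] mid [-29.   26.  -12.6] last [-28.6  29.2 -12.4]
261 cols 211 226 first [-30.2 -28.4 -12.8] mid [-30.3 -24.9 -12.8] last [-26.8 -22.5 -10.9]
261 cols 327 342 first [-27.   22.9 -11. ] mid [-30.   25.9 -12.6] last [-30.5  28.8 -12.9]
262 cols 210 226 first [-30.7 -28.8 -12.6] mid [-30.  -25.5 -12.2] last [-27.5 -22.4 -10.8]
262 cols 327 343 first [-27.3  22.8 -10.7] mid [-30.4  25.8 -12.4] last [-31.5  29.1 -13. ]
264 cols 209 227 first [-31.6 -29.1 -12.1] mid [-32.4 -25.1 -12.6] last [-26.1 -22.2  -9. ]
264 cols 326 344 first [-23.5  23.   -7.5] mid [-32.4  25.5 -12.5] last [-33.5  29.1 -13.1]
268 cols 208 227 first [-36.1 -28.7 -12.7] mid [-37.1 -24.3 -13.3] last [-25.7 -22.3  -6.7]
268 cols 326 345 first [-26.2  22.7  -7. ] mid [-35.5  25.4 -12.3] last [-35.8  29.2 -12.5]
275 cols 205 227 first [-42.  -28.8 -12.9] mid [-40.8 -24.6 -12.1] last [-27.1 -22.3  -4. ]
275 cols 326 349 first [-25.5  23.   -2.9] mid [-41.5  25.2 -12.5] last [-34.2  31.4  -8.2]
290 cols 205 228 first [-52.7 -26.7 -12.9] mid [-52.  -22.3 -12.4] last [-25.1 -22.5   5.3]
290 cols 325 349 first [-26.1  22.8   4.6] mid [-52.3  23.  -12.6] last [-52.9  27.4 -13. ]
305 cols 205 227 first [-62.  -24.9 -12.9] mid [-53.7 -22.3  -7. ] last [-30.5 -22.4   9.6]
305 cols 326 349 first [-31.2  22.7   9.1] mid [-57.4  22.7  -9.6] last [-61.2  25.8 -12.3]
```

Run:
```python
from h import *
s=np.load('pics/w1s.npy',allow_pickle=True).item();d=np.load('pics/w1.npy');C=cam('wrist',s)
K,di,T=C
for u,v in((230,180),(290,160),(100,60),(330,200)):
  q=cv2.undistortPoints(np.array([[[u,v]]],float),K,di)[0,0];print(T[:3,:3]@(np.r_[q,1]*d[v,u])+T[:3,3], d[v,u])
p,dd=snap('side','side1')
P=[s['tcp_pos']]
Rm=R.from_euler('xyz',s['eef_rot']).as_matrix()
pts=np.array([[0,0,0],[0,22.5,0],[0,-22.5,0],[-27,22.5,0],[-27,-22.5,0]])@Rm.T+s['tcp_pos']
uv=proj(cam('side'),pts);print(uv)
x0,y0=int(uv[0,0])-70,int(uv[0,1])-70
im=cv2.resize(p[y0:y0+140,x0:x0+140,::-1],(600,600),interpolation=cv2.INTER_CUBIC)
for a,c in zip(uv,[(0,0,255),(0,255,255),(255,255,0),(0,200,255),(255,200,0)]):
  cv2.circle(im,tuple(int(t) for t in (a-[x0,y0])*600/140),3,c,-1)
cv2.imwrite('pics/side1c.png',im)
```

```text
[450.82623733  98.97900472  14.62263255] 300.28006
[455.2047537  153.68135743  15.75495866] 293.43427
[321.67827878  43.42674433  -0.77949075] 283.33734
[494.88594636 171.81113312  35.83921393] 283.9917
[[266.35901005 227.32283256]
 [256.76527066 229.8567432 ]
 [275.80469115 224.82742638]
 [256.69500326 219.35544738]
 [275.99639233 214.42232701]]
```

View pics/side1c.png

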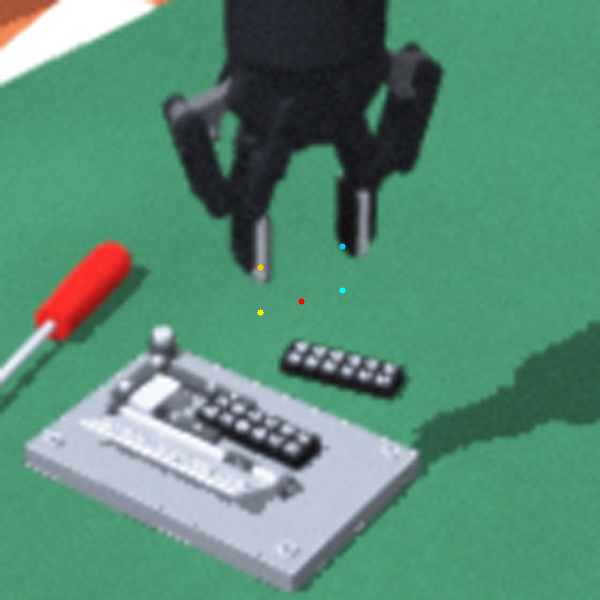

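Run:
```python
from h import *
plan([537.5,116.4,.111],-51.7,26,30,35)
```

```text
tcp [473.4 132.4 140.3] nest [[-61.9  23.  140.3]] delta cm [11.027  0.762  0.746] turn 5.03 F [-0.5  -0.69  0.35] open 45.4 t 2.375 q [ 0.12  0.28 -0.36  0.93  0.    0.54]
```

Call:
step_arm(delta_pos=[[2.5,0.3,0.3],[5,0.6,0.6],[7.5,0.76,0.7],[9.5,0.76,0.7],[11,0.76,0.7],[11,0.76,0.7],[11,0.76,0.7]], turn=[3,5,5,5,5,5,5])

```text
time_s: 3.25
tcp_pos: [483.4, 136.6, 31.0]
eef_rot: [1.713, 1.57, 1.213]
contact_force: [0.3, -0.4, -0.7]
opening: 45.1
```

Run:
```python
from h import *
plan([537.5,116.4,.111],-51.7,26,30,35)
s=sensors.sense();p,d=snap('wrist','w2')
np.save('pics/w2s.npy',s,allow_pickle=True)
cv2.imwrite('pics/w2b.png',cv2.resize(p[130:370,130:430,::-1],(750,600),interpolation=cv2.INTER_CUBIC))
```

```text
tcp [483.4 136.6  31. ] nest [[-51.6  26.   31. ]] delta cm [ 0.096 -0.01  -0.009] turn 0.01 F [ 0.33 -0.38 -0.71] open 45.1 t 3.25 q [ 0.13  0.43 -0.48  0.67  0.    0.63]
```

View pics/w2b.png

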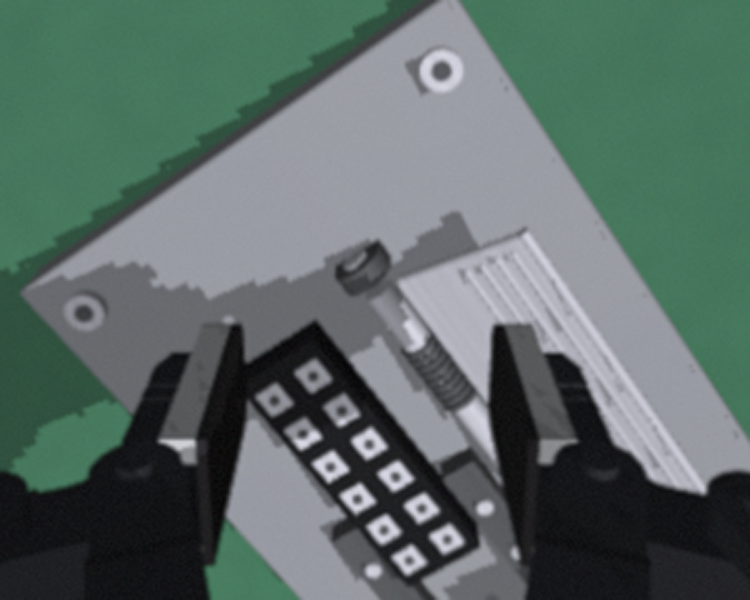

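Run:
```python
from h import *
s=np.load('pics/w2s.npy',allow_pickle=True).item();d=np.load('pics/w2.npy');C=cam('wrist',s)
f=lambda a:np.array(a,float)/2.5+129.7
uv=f([[22,290],[445,2]]);N=np.array([[-95,-42,15],[-95,78,15]])
uv=np.r_[uv,f([[440,70],[85,313]])]
o=least_squares(lambda p:(proj(C,w(p,N))-uv[:2]).ravel(),P0);print(o.x,o.fun.round(2))
p=[537.3,116.8,.111]
print('strip top', n_(p,ray_z(C,f([[243,367],[316,322],[478,537],[410,580]]),25)).round(1).tolist())
print('tab rear corner',n_(p,ray_z(C,f([[528,231]]),36)).round(1), 'n corner', n_(p,ray_z(C,f([[22,290],[445,2]]),15)).round(1).tolist())
K,di,T=C;M=optics.camera_info('wrist')['mount']
v,u=np.mgrid[0:420,0:560]
q=cv2.undistortPoints(np.c_[u.ravel(),v.ravel()].astype(float).reshape(-1,1,2),K,di)[:,0]
Q=np.c_[q,np.ones(len(q))]*d.reshape(-1,1);Tl=(Q@M[:3,:3].T+M[:3,3]).reshape(420,560,3)
S=Tl[262:300,205:350].reshape(-1,3);S=S[(S[:,0]<-20)&(S[:,0]>-60)]
for sg in(-1,1):
  B=S[(S[:,1]*sg>20)&(S[:,1]*sg<30)];print(sg,np.percentile(B,[0.5,2,50,98,99.5],axis=0).round(1).tolist())
Rm=R.from_euler('xyz',s['eef_rot']).as_matrix()
im=cv2.imread('pics/w2b.png')
for sg in(-1,1):
  q=np.array([[0,sg*22.6,-12],[0,sg*22.6,10.5],[0,sg*29,10.5],[0,sg*29,-12]])@Rm.T+s['tcp_pos'];q[:,2]=21
  print(n_(p,q).round(1).tolist())
  cv2.polylines(im,[((proj(C,q)-129.7)*2.5).astype(int)],True,(0,0,255),1)
cv2.imwrite('pics/w2o.png',im)
```

```text
[5.38094514e+02 1.14978048e+02 1.03835213e-01] [-2.94  2.71  2.66 -1.72]
strip top [[-53.7, -6.8, 25.0], [-53.4, 13.3, 25.0], [16.3, 11.2, 25.0], [17.6, -9.6, 25.0]]
tab rear corner [[-50.  64.  36.]] n corner [[-95.0, -40.7, 15.0], [-93.9, 75.2, 15.0]]
-1 [[-58.3, -29.0, -13.4], [-57.2, -28.6, -13.2], [-41.4, -23.5, -12.4], [-26.0, -22.4, 4.7], [-24.9, -22.3, 6.6]]
1 [[-58.1, 22.4, -13.4], [-57.4, 22.5, -13.2], [-41.9, 23.8, -12.4], [-25.4, 28.7, 4.7], [-24.6, 29.1, 7.0]]
[[-74.2, 14.0, 21.0], [-55.8, 1.1, 21.0], [-59.4, -4.2, 21.0], [-77.9, 8.7, 21.0]]
[[-48.3, 51.0, 21.0], [-29.8, 38.1, 21.0], [-26.2, 43.3, 21.0], [-44.6, 56.3, 21.0]]
```

View pics/w2o.png

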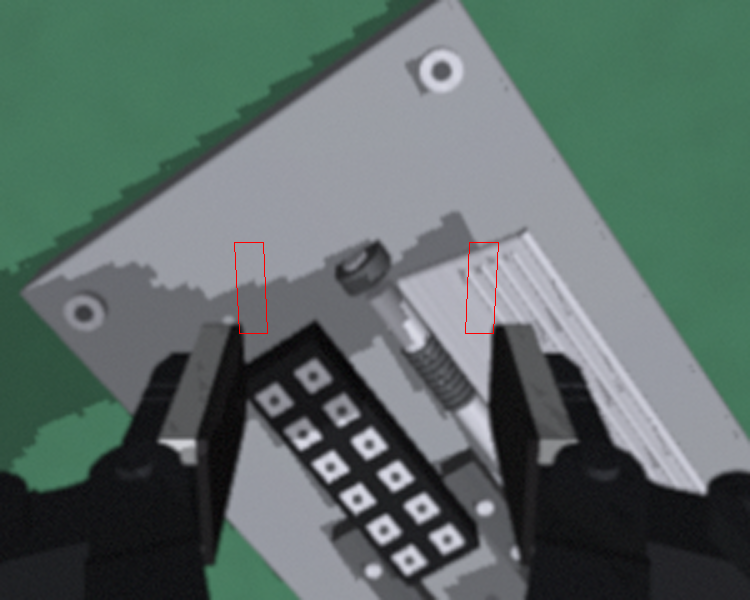

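Call:
step_arm(delta_pos=[[0.4,-0.17,-0.25],[1.0,-0.17,-0.25],[1.6,-0.17,-0.25],[2.0,-0.17,-0.25],[2.0,-0.17,-0.25]], turn=[0,0,0,0,0])

```text
time_s: 3.92
tcp_pos: [480.2, 136.3, 10.7]
eef_rot: [2.166, 1.57, 1.666]
contact_force: [-0.2, 0.2, 0.3]
opening: 45.5
```

Call:
step_arm(delta_pos=[[0.2,0,0],[0.4,0,0],[0.4,0,0]], turn=[0,0,0])

```text
time_s: 4.3
tcp_pos: [480.4, 136.5, 6.8]
eef_rot: [1.76, 1.57, 1.26]
contact_force: [-0.0, 0.8, 3.2]
opening: 45.2
```

Call:
step_arm(delta_pos=[[0.2,0,0],[0.4,0,0],[0.4,0,0]], turn=[0,0,0])

```text
time_s: 4.68
tcp_pos: [480.7, 136.6, 2.8]
eef_rot: [1.573, 1.569, 1.073]
contact_force: [-0.6, 2.1, 4.8]
opening: 45.0
```

Call:
step_arm(delta_pos=[[0.25,0,0],[0.5,0,0],[0.7,0,0],[0.7,0,0]], turn=[0,0,0,0])

```text
time_s: 5.18
tcp_pos: [480.7, 137.4, -4.0]
eef_rot: [1.774, 1.568, 1.275]
contact_force: [-1.6, 3.8, 7.0]
opening: 45.2
```

Run:
```python
from h import *
plan([537.3,116.8,.111],-51.7,26,-4.7,35)
s=sensors.sense();p,d=snap('wrist','w3')
cv2.imwrite('pics/w3b.png',cv2.resize(p[130:370,130:430,::-1],(750,600),interpolation=cv2.INTER_CUBIC))
p,d=snap('side','side3')
cv2.imwrite('pics/side3b.png',cv2.resize(p[180:310,190:320,::-1],(600,600),interpolation=cv2.INTER_CUBIC))
```

```text
tcp [480.7 137.4  -4. ] nest [[-53.9  26.7  -4. ]] delta cm [0.065 0.067 0.225] turn 0.05 F [-1.56  3.8   7.02] open 45.2 t 5.175 q [ 0.13  0.47 -0.52  0.58  0.    0.63]
```

View pics/w3b.png

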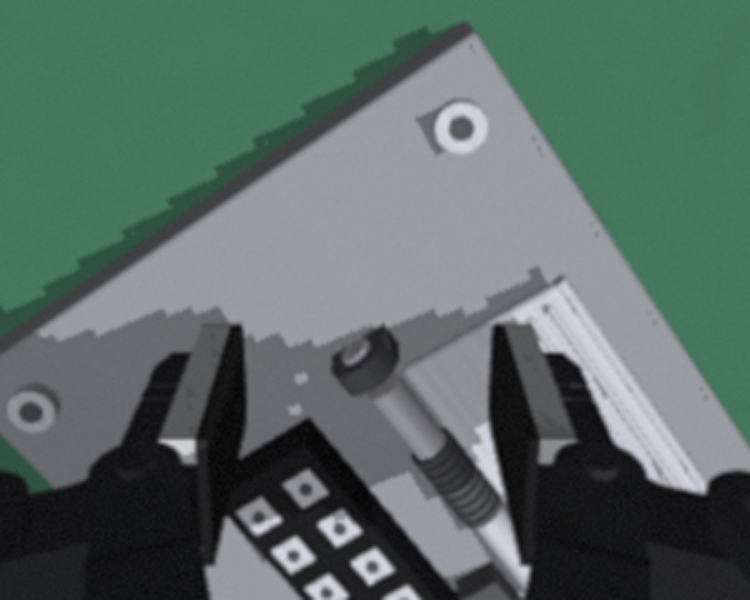

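View pics/side3b.png

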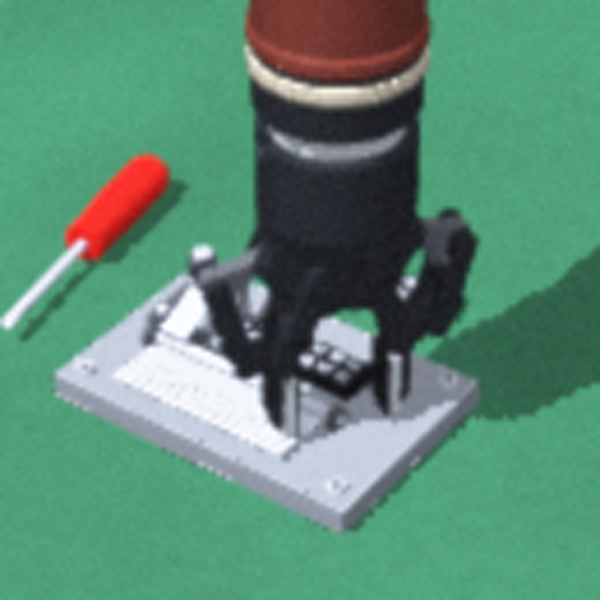

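Call:
step_arm(delta_pos=[[0.03,0.14,0.2],[0.05,0.29,0.41],[0.05,0.43,0.61],[0.05,0.57,0.82],[0.05,0.72,1.02],[0.05,0.86,1.23],[0.05,1.0,1.43],[0.05,1.15,1.64],[0.05,1.15,1.64]], turn=[0,0,0,0,0,0,0,0,0])

```text
time_s: 6.4
tcp_pos: [499.3, 139.2, -4.6]
eef_rot: [2.703, 1.568, 2.204]
contact_force: [-4.2, -1.0, 8.5]
opening: 45.2
```

Run:
```python
from h import *
plan([537.3,116.8,.111],-51.7,26,-4.7,35)
s=sensors.sense();p,d=snap('wrist','w4')
cv2.imwrite('pics/w4b.png',cv2.resize(p[130:370,130:430,::-1],(750,600),interpolation=cv2.INTER_CUBIC))
p,d=snap('side','side4')
cv2.imwrite('pics/side4b.png',cv2.resize(p[180:310,190:320,::-1],(600,600),interpolation=cv2.INTER_CUBIC))
```

```text
tcp [499.3 139.2  -4.6] nest [[-35.3  26.5  -4.6]] delta cm [ 0.009 -0.979 -1.321] turn 0.05 F [-4.24 -0.99  8.46] open 45.2 t 6.4 q [ 0.13  0.5  -0.47  0.6   0.    0.63]
```

View pics/w4b.png

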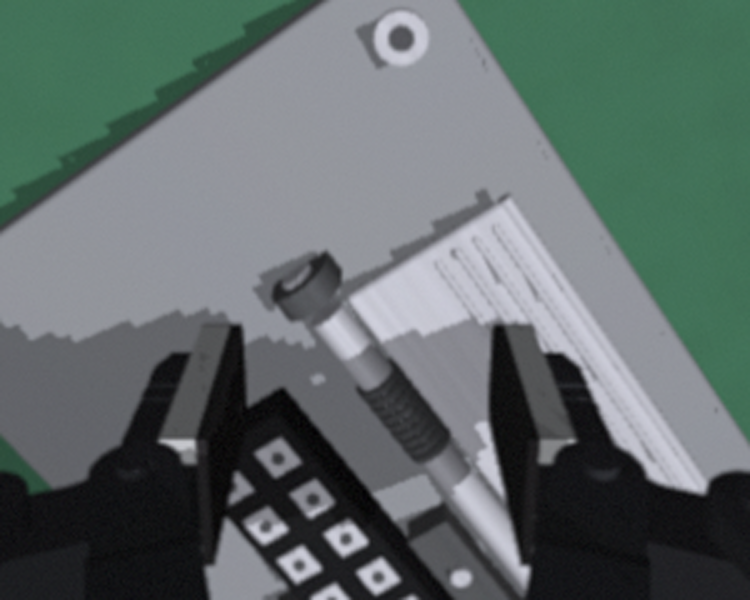

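View pics/side4b.png

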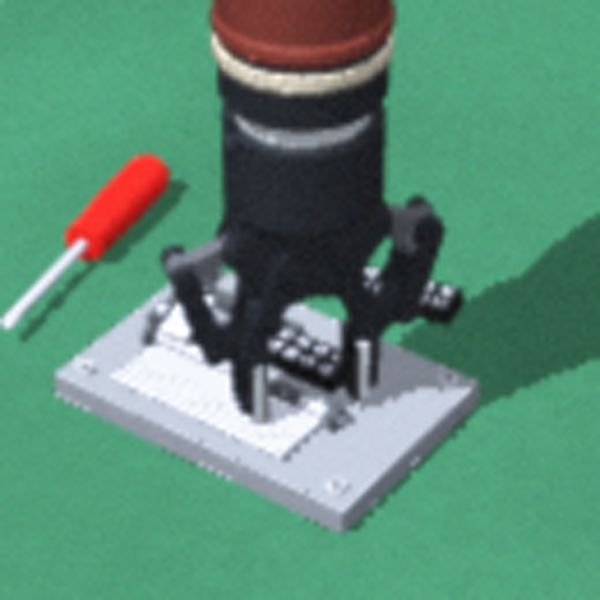

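Run:
```python
from h import *
C=cam('wrist',sensors.sense())
f=lambda a:np.array(a,float)/2.5+129.7
p=[537.3,116.8,.111]
print(n_(p,ray_z(C,f([[282,390],[245,412]]),25)).round(1).tolist(), n_(p,ray_z(C,f([[503,198]]),21)))
```

```text
[[-44.0, 13.9, 25.0], [-44.2, 5.6, 25.0]] [[-50.80326237  65.87157763  21.        ]]
```

Call:
step_arm(delta_pos=[[0,0.14,0.2],[0,0.29,0.41],[0,0.43,0.61],[0,0.57,0.82],[0,0.72,1.02],[0,0.86,1.23],[0,1.0,1.43],[0,1.15,1.64],[0,1.29,1.84],[0,1.43,2.05],[0,1.6,2.29],[0,1.6,2.29]], turn=[0,0,0,0,0,0,0,0,0,0,0,0])

```text
time_s: 8.0
tcp_pos: [525.3, 141.8, -4.9]
eef_rot: [-2.854, 1.566, 2.93]
contact_force: [-6.0, -1.0, 9.5]
opening: 45.1
```

Run:
```python
from h import *
plan([537.3,116.8,.111],-51.7,26,-4.7,35)
s=sensors.sense();p,d=snap('wrist','w5')
cv2.imwrite('pics/w5b.png',cv2.resize(p[130:370,130:430,::-1],(750,600),interpolation=cv2.INTER_CUBIC))
p,d=snap('side','side5')
cv2.imwrite('pics/side5b.png',cv2.resize(p[180:310,190:320,::-1],(600,600),interpolation=cv2.INTER_CUBIC))
```

```text
tcp [525.3 141.8  -4.9] nest [[-9.2 26.2 -4.9]] delta cm [-0.005 -2.45  -3.475] turn 0.05 F [-5.99 -1.02  9.46] open 45.1 t 8.0 q [ 0.13  0.54 -0.39  0.64  0.    0.63]
```

View pics/w5b.png

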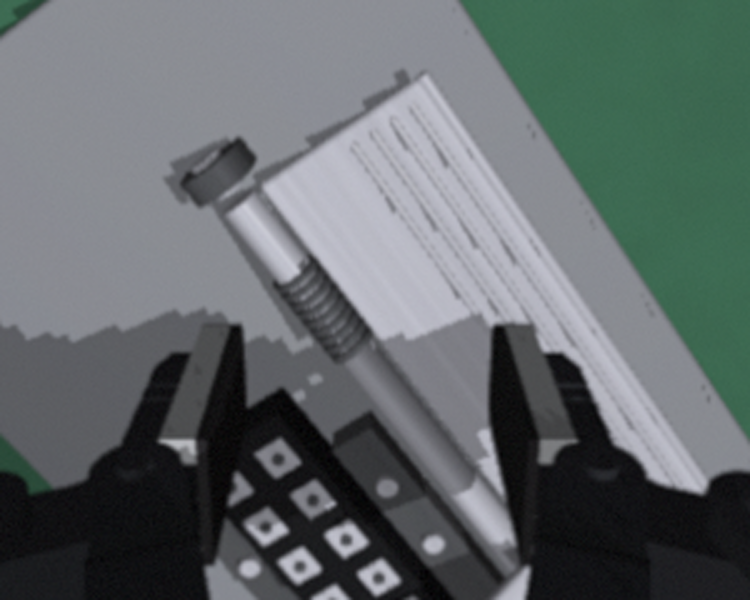

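View pics/side5b.png

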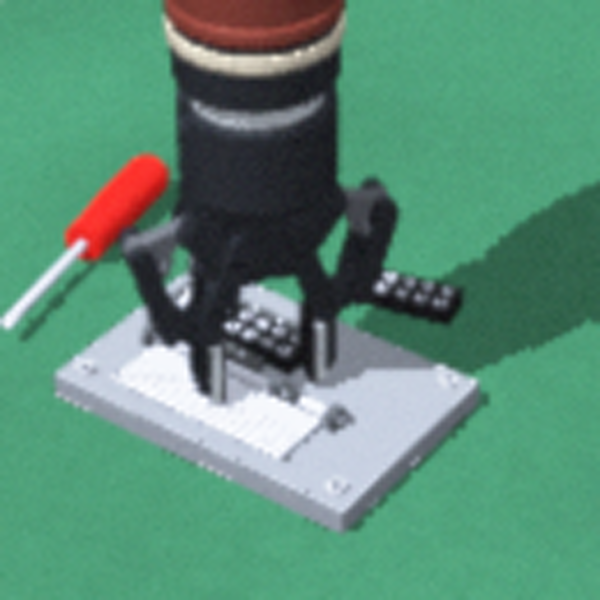

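Call:
step_arm(delta_pos=[[-0.03,0.12,0.17],[-0.05,0.2,0.29],[-0.05,0.29,0.41],[-0.05,0.29,0.41]], turn=[0,0,0,0])

```text
time_s: 8.6
tcp_pos: [528.6, 142.0, -4.6]
eef_rot: [-2.658, 1.564, 3.126]
contact_force: [-5.9, -0.7, 9.5]
opening: 44.9
```

Call:
step_arm(delta_pos=[[0,0.06,0.09],[0,0.11,0.16],[0,0.11,0.16]], turn=[0,0,0])

```text
time_s: 8.98
tcp_pos: [528.5, 141.9, -4.9]
eef_rot: [-2.604, 1.56, -3.103]
contact_force: [-6.7, -1.1, 10.4]
opening: 45.2
```

Run:
```python
from h import *
plan([537.3,116.8,.111],-51.7,26,-4.7,35)
s=sensors.sense();print(s['torque'],s['joint_efforts'].round(1))
np.save('pics/w6s.npy',s,allow_pickle=True)
p,d=snap('wrist','w6')
cv2.imwrite('pics/w6b.png',cv2.resize(p[180:420,130:430,::-1],(750,600),interpolation=cv2.INTER_CUBIC))
p,d=snap('side','side6')
cv2.imwrite('pics/side6b.png',cv2.resize(p[230:290,215:275,::-1],(600,600),interpolation=cv2.INTER_CUBIC))
```

```text
tcp [528.5 141.9  -4.9] nest [[-6.  26.  -4.9]] delta cm [ 0.031 -2.615 -3.752] turn 0.07 F [-6.71 -1.07 10.39] open 45.2 t 8.975 q [ 0.13  0.55 -0.37  0.66  0.    0.63]
[0.09953378 1.29328154 0.12386488] [ -0.9 -58.7  26.7  -2.7  -0.4   0.1]
```

View pics/w6b.png

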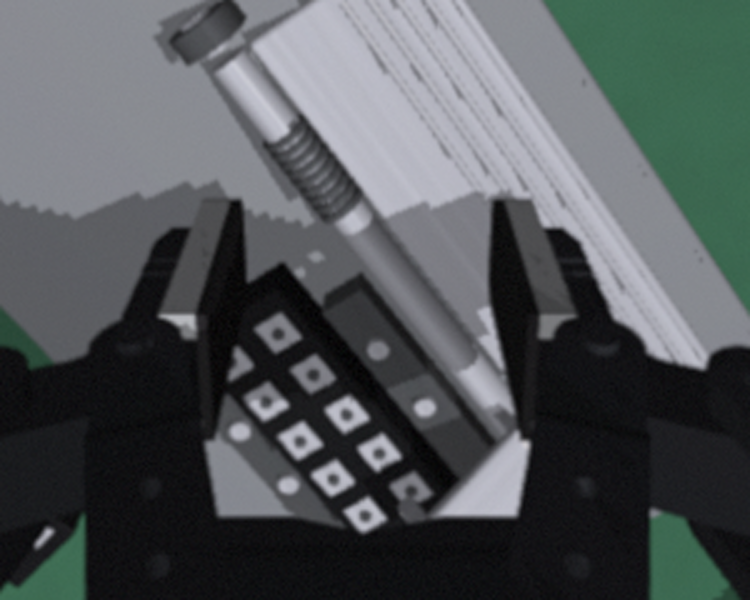

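View pics/side6b.png

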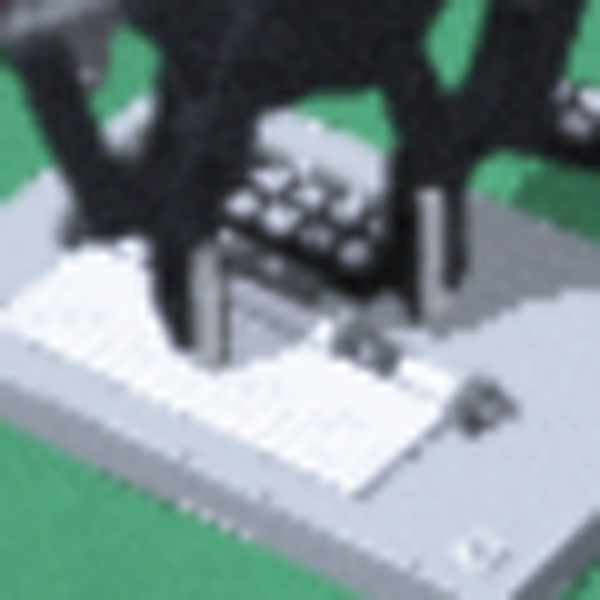

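```bash
python3 - <<'E'
from h import *
s=np.load('pics/w6s.npy',allow_pickle=True).item();C=cam('wrist',s)
f=lambda a:np.array(a,float)/2.5+[129.7,179.7]
p=[537.3,116.8,.111]
print('strip rear',n_(p,ray_z(C,f([[284,264],[246,286]]),25)).round(1).tolist(), 'rail rear',n_(p,ray_z(C,f([[362,275],[328,297]]),21)).round(1).tolist())
d=np.load('pics/w6.npy')
for a in([300,295],[360,300],[275,275]):
  u,v=f(a).astype(int);K,di,T=C;q=cv2.undistortPoints(np.array([[[u,v]]],float),K,di)[0,0];print(a,n_(p,T[:3,:3]@(np.r_[q,1]*d[v,u])+T[:3,3]).round(1))
E
python3 - <<'E'
import cv2
a=cv2.imread('pics/w6.png')
cv2.imwrite('pics/w6z.png',cv2.resize(a[270:400,210:340],(780,780),interpolation=cv2.INTER_CUBIC)[:600])
E
```

```text
strip rear [[-14.4, 13.9, 25.0], [-14.7, 5.5, 25.0]] rail rear [[-2.5, 22.6, 21.0], [-2.2, 14.6, 21.0]]
[300, 295] [[-5.4  9.9 19.7]]
[360, 300] [[ 1.2 19.2 21. ]]
[275, 275] [[-10.9   7.9  18.1]]
```

View pics/w6z.png

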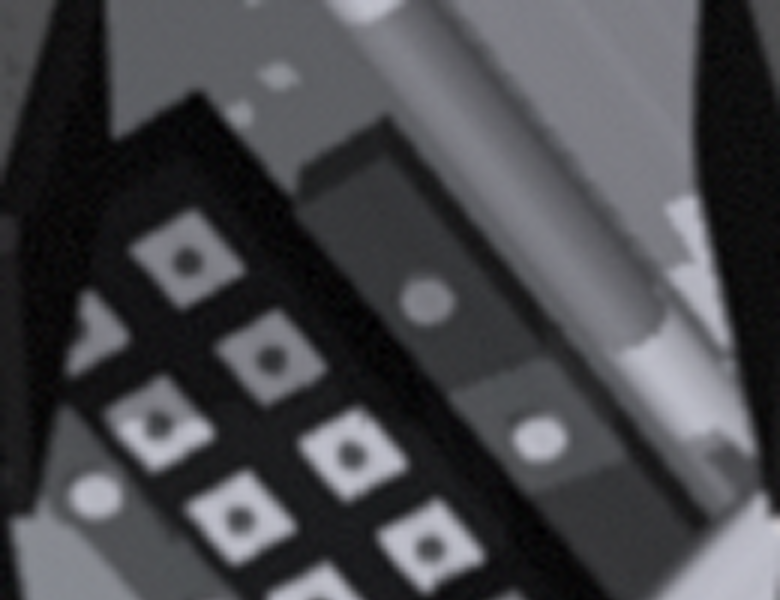

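Run:
```python
from h import *
s=np.load('pics/w6s.npy',allow_pickle=True).item();C=cam('wrist',s)
f=lambda a:np.array(a,float)/6+[209.6,269.6]
p=[537.3,116.8,.111]
for z,a in((15,[[200,92],[115,140]]),(15,[[385,115],[300,185]]),(21,[[393,150],[308,212]])):
  print(z,n_(p,ray_z(C,f(a),z)).round(1).tolist())
# contacts pitch: strip contact centers along the left row
P=n_(p,ray_z(C,f([[188,262],[272,359],[352,455],[431,549]]),25)).round(1);print(P.tolist())
S=n_(p,ray_z(C,f([[427,300],[540,438]]),21));print('rail screws',S.round(1).tolist())
```

```text
15 [[-10.2, 9.3, 15.0], [-10.6, 1.0, 15.0]]
15 [[0.0, 20.4, 15.0], [1.4, 10.9, 15.0]]
21 [[-0.1, 21.3, 21.0], [0.6, 12.6, 21.0]]
[[-3.2, 4.2, 25.0], [7.8, 4.2, 25.0], [18.8, 4.1, 25.0], [30.0, 4.0, 25.0]]
rail screws [[12.7, 15.6, 21.0], [29.0, 15.6, 21.0]]
```

Call:
step_arm(delta_pos=[[-0.05,0.09,0.12],[-0.05,0.17,0.25],[-0.05,0.23,0.33],[-0.05,0.23,0.33]], turn=[0,0,0,0])

```text
time_s: 9.57
tcp_pos: [529.8, 141.9, -4.8]
eef_rot: [-2.556, 1.556, -3.054]
contact_force: [-9.2, -1.4, 10.6]
opening: 45.3
```

Run:
```python
from h import *
plan([537.3,116.8,.111],-51.7,26,-4.7,35)
s=sensors.sense();print(s['torque'],s['joint_efforts'].round(1))
np.save('pics/w7s.npy',s,allow_pickle=True)
p,d=snap('wrist','w7')
cv2.imwrite('pics/w7z.png',cv2.resize(p[270:400,210:340,::-1],(780,780),interpolation=cv2.INTER_CUBIC)[:600])
```

```text
tcp [529.8 141.9  -4.8] nest [[-4.7 25.8 -4.8]] delta cm [ 0.064 -2.676 -3.865] turn 0.09 F [-9.16 -1.36 10.62] open 45.3 t 9.575 q [ 0.13  0.56 -0.36  0.67  0.    0.63]
[-0.06581606  1.67456568  0.10964502] [ -0.8 -59.   27.9  -3.5  -0.2   0.1]
```

View pics/w7z.png

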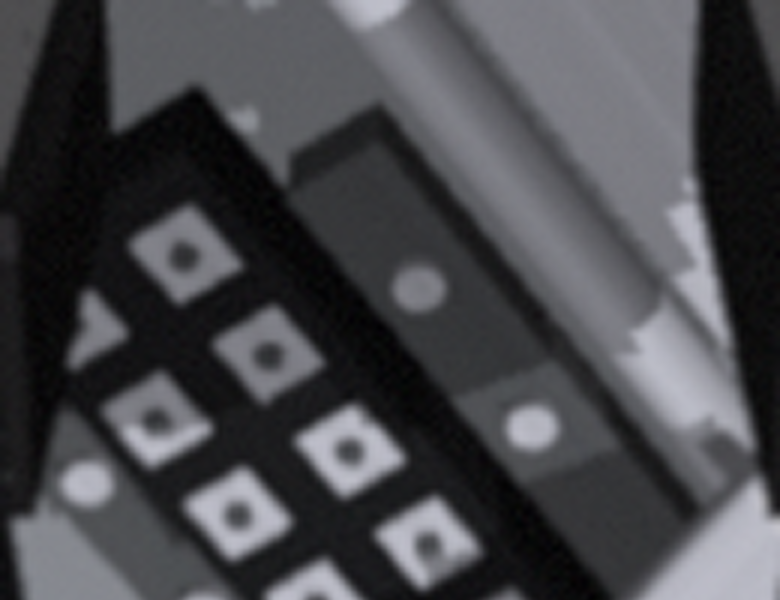

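```bash
cat > m.py <<'E'
from h import *
def meas(tag,con,scr):
    s=np.load(f'pics/{tag}s.npy',allow_pickle=True).item();C=cam('wrist',s)
    f=lambda a:np.array(a,float)/6+[209.6,269.6]
    p=[537.3,116.8,.111]
    a=n_(p,ray_z(C,f(con),25));b=n_(p,ray_z(C,f(scr),21));print(tag,a[:,:2].round(2).tolist(),b[:,:2].round(2).tolist(),'diff',a[:,0].mean()-b[:,0].mean())
E
python3 - <<'E'
from m import *
meas('w6',[[188,262],[352,455]],[[427,300],[540,438]])
meas('w7',[[184,257],[350,451]],[[418,288],[532,428]])
E
```

```text
w6 [[-3.16, 4.16], [18.82, 4.1]] [[12.74, 15.63], [28.97, 15.64]] diff -13.0266568571158
w7 [[-2.23, 4.0], [19.83, 4.07]] [[12.81, 15.56], [29.14, 15.55]] diff -12.176445074200442
```

Call:
step_arm(delta_pos=[[-0.05,0.11,0.16],[-0.05,0.23,0.33],[-0.05,0.29,0.41],[-0.05,0.29,0.41]], turn=[0,0,0,0])

```text
time_s: 10.12
tcp_pos: [530.1, 141.9, -4.9]
eef_rot: [-2.529, 1.548, -3.027]
contact_force: [-14.8, -2.1, 15.5]
opening: 45.6
```

Run:
```python
from h import *
plan([537.3,116.8,.111],-51.7,26,-4.7,35)
s=sensors.sense();print(s['torque'],s['joint_efforts'].round(1))
np.save('pics/w8s.npy',s,allow_pickle=True)
p,d=snap('wrist','w8')
cv2.imwrite('pics/w8z.png',cv2.resize(p[270:400,210:340,::-1],(780,780),interpolation=cv2.INTER_CUBIC)[:600])
```

```text
tcp [530.1 141.9  -4.9] nest [[-4.4 25.8 -4.9]] delta cm [ 0.091 -2.686 -3.89 ] turn 0.1 F [-14.85  -2.13  15.54] open 45.6 t 10.125 q [ 0.13  0.56 -0.35  0.68  0.    0.63]
[-0.15380082  3.01999313  0.04966791] [ -1.2 -58.1  30.7  -6.1  -0.2   0.1]
```

View pics/w8z.png

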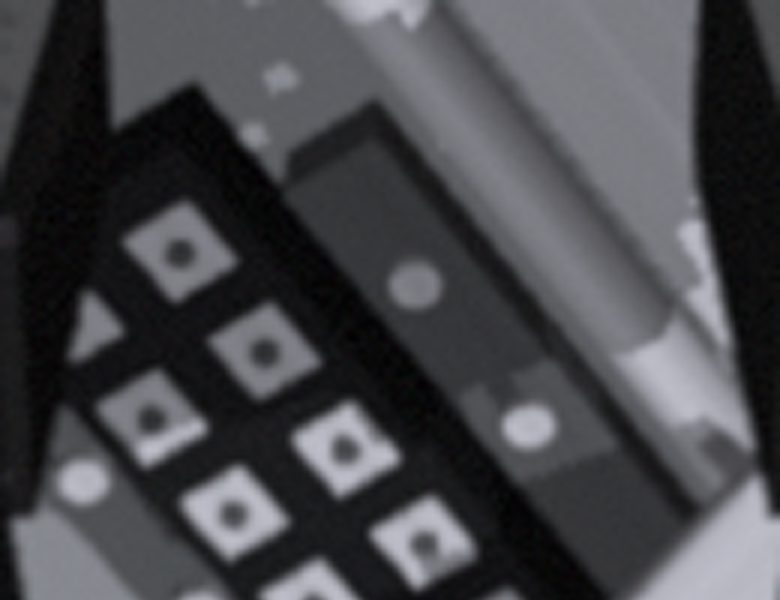

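Call:
step_arm(delta_pos=[[0,-0.06,-0.08],[0,-0.14,-0.2],[0,-0.26,-0.37],[0,-0.26,-0.37]], turn=[0,0,0,0])

```text
time_s: 10.68
tcp_pos: [528.3, 141.5, -3.7]
eef_rot: [-2.517, 1.553, -3.015]
contact_force: [4.0, 0.9, 8.1]
opening: 45.1
```

Run:
```python
from h import *
plan([537.3,116.8,.111],-51.7,26,-4.7,35)
s=sensors.sense()
np.save('pics/w9s.npy',s,allow_pickle=True)
p,d=snap('wrist','w9')
cv2.imwrite('pics/w9z.png',cv2.resize(p[270:400,210:340,::-1],(780,780),interpolation=cv2.INTER_CUBIC)[:600])
```

```text
tcp [528.3 141.5  -3.7] nest [[-6.2 25.6 -3.7]] delta cm [ 0.186 -2.567 -3.748] turn 0.08 F [3.98 0.88 8.06] open 45.1 t 10.675 q [ 0.13  0.55 -0.36  0.67  0.    0.63]
```

View pics/w9z.png

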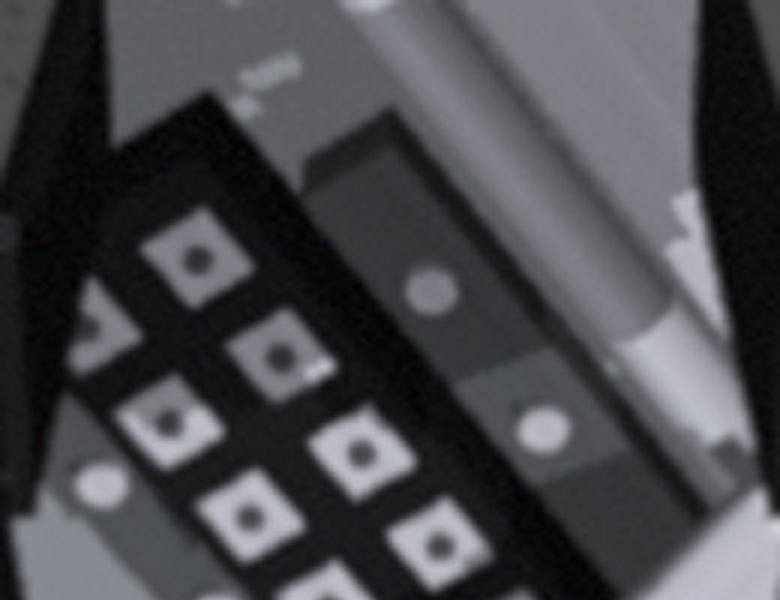

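Call:
step_arm(delta_pos=[[0.03,-0.1,-0.15],[0.03,-0.23,-0.33],[0.03,-0.29,-0.41],[0.03,-0.29,-0.41]], turn=[0,0,0,0])

```text
time_s: 11.22
tcp_pos: [525.7, 141.0, -2.9]
eef_rot: [-2.491, 1.557, -2.99]
contact_force: [4.2, 0.6, 6.7]
opening: 45.2
```

Run:
```python
from h import *
plan([537.3,116.8,.111],-51.7,26,-4.7,35)
s=sensors.sense()
np.save('pics/w10s.npy',s,allow_pickle=True)
p,d=snap('wrist','w10')
cv2.imwrite('pics/w10z.png',cv2.resize(p[270:400,210:340,::-1],(780,780),interpolation=cv2.INTER_CUBIC)[:600])
```

```text
tcp [525.7 141.   -2.9] nest [[-8.8 25.3 -2.9]] delta cm [ 0.239 -2.4   -3.55 ] turn 0.06 F [4.21 0.64 6.65] open 45.2 t 11.225 q [ 0.13  0.55 -0.37  0.66 -0.    0.63]
```

View pics/w10z.png

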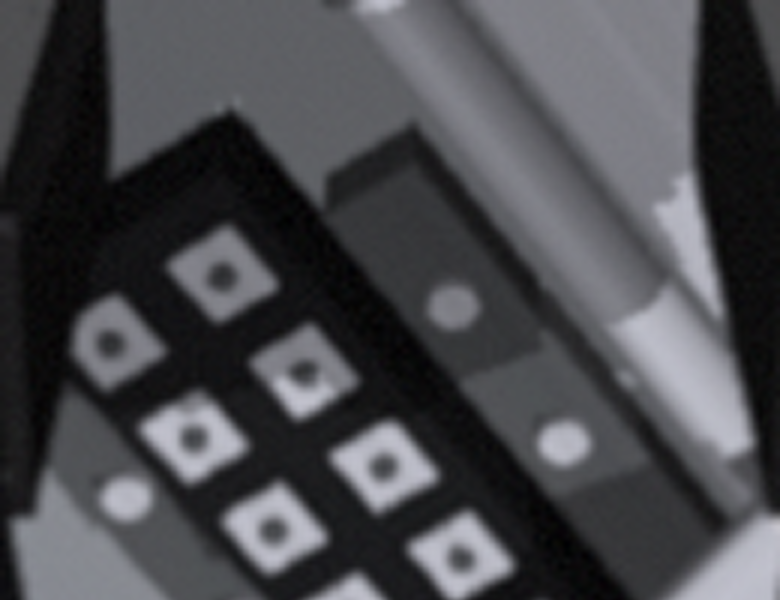

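Call:
step_arm(delta_pos=[[-0.2,0,0],[-0.4,0,0],[-0.7,0,0],[-1.0,0,0],[-1.4,0,0],[-1.9,0,0],[-2.6,0,0],[-4,0,0],[-6,-1,-1.5],[-9,-3,-4.5],[-12,-5,-7],[-13,-5,-7],[-13,-5,-7]], turn=[0,0,0,0,0,0,0,0,0,0,0,0,0])

```text
time_s: 12.9
tcp_pos: [443.7, 131.0, 129.4]
eef_rot: [-2.483, 1.56, -2.982]
contact_force: [0.3, 0.2, -0.2]
opening: 45.0
```

Run:
```python
from h import *
plan([537.3,116.8,.111],-51.7,26,140,35)
s=sensors.sense()
np.save('pics/w11s.npy',s,allow_pickle=True)
p,d=snap('wrist','w11')
cv2.imwrite('pics/w11z.png',cv2.resize(p[160:400,150:420,::-1],(675,600),interpolation=cv2.INTER_CUBIC))
p,d=snap('side','side11')
cv2.imwrite('pics/side11b.png',cv2.resize(p[200:310,180:320,::-1],(756,594),interpolation=cv2.INTER_CUBIC))
```

```text
tcp [443.7 131.  129.4] nest [[-91.4  24.5 129.4]] delta cm [-1.104  2.39   3.165] turn 0.05 F [ 0.33  0.24 -0.16] open 45.0 t 12.9 q [ 0.13  0.25 -0.44  0.9  -0.    0.63]
```

View pics/w11z.png

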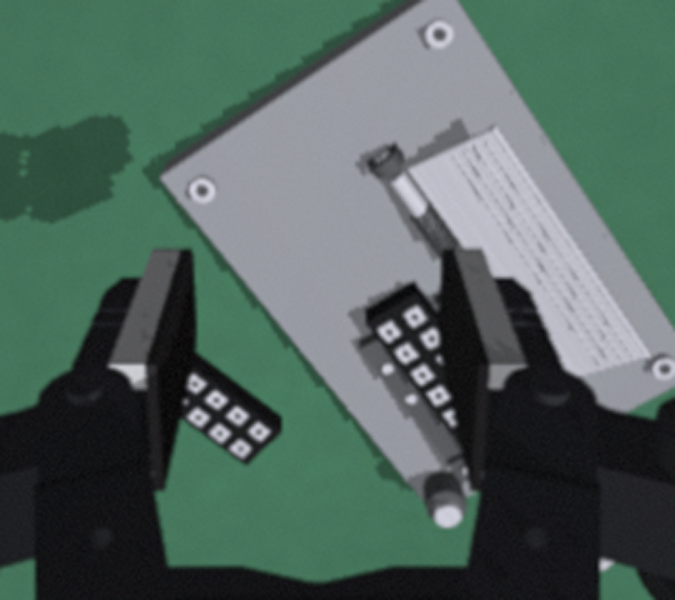

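View pics/side11b.png

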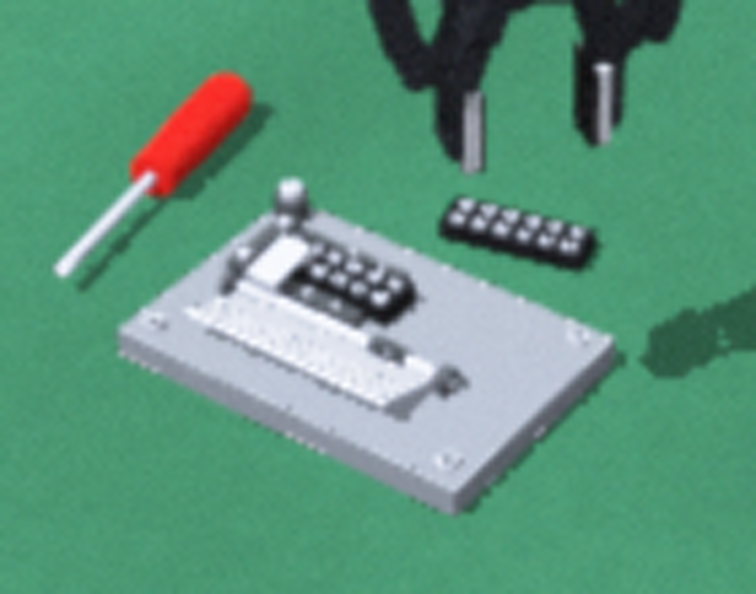

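Run:
```python
from h import *
s=np.load('pics/w11s.npy',allow_pickle=True).item();C=cam('wrist',s)
f=lambda a:np.array(a,float)/2.5+[149.7,159.7]
p=[537.3,116.8,.111]
print('contacts (home -2.5, 8.5)',n_(p,ray_z(C,f([[388,331],[415,317],[406,352]]),25)).round(1).tolist())
print('plate RR',n_(p,ray_z(C,f([[161,178]]),15)).round(1).tolist(),'screw head rail',n_(p,ray_z(C,f([[388,369],[411,399]]),21)).round(1).tolist(),'tab rear (-50,~65)',n_(p,ray_z(C,f([[494,128]]),33)).round(1).tolist())
cs=cam('side');g=lambda a:np.array(a,float)/5.4+[179.6,199.6]
b=np.load('pics/side11.npy')
# tab height by side: same pixel change vs initial
print('nose/strip rear side', n_(p,ray_z(cs,g([[415,285],[385,310]]),25)).round(1).tolist())
```

```text
contacts (home -2.5, 8.5) [[-2.7, -6.9, 25.0], [-2.0, 4.2, 25.0], [8.3, -6.4, 25.0]]
plate RR [[-94.2, -41.2, 15.0]] screw head rail [[13.2, -17.1, 21.0], [29.1, -17.3, 21.0]] tab rear (-50,~65) [[-50.9, 65.2, 33.0]]
nose/strip rear side [[-8.5, -13.1, 25.0], [-8.2, 8.6, 25.0]]
```

The strip measures as home: its contacts are at x −2.7, −2.0 and 8.3 mm (home is −2.5 and 8.5). The clip is closed on it and the robot is clear, so I'm handing in.

Run:
```python
from h import *
print(r.sign_off())
```

```text
the job is handed in; nothing more can be done
None
```

The strip is loaded against the end stop with the clip closed on it, and I handed the job in at about 13 s of the 32 s allowed. No verdict is reported.

**What I did:** With the fingers 45 mm apart and turned 35° to the channel, one fingertip pressed the thumb tab down to about 5–6 mm above the floor and held it there. The other fingertip pushed the strip about 41 mm along the channel to the stop. I then drew back about 4.5 mm with the clip still held open, lifted straight up, and moved clear.

**What the last checks showed:**
- **Home against the stop:** On the last push the wrist force rose from about 9 N to about 15 N and the strip did not move. The strip also stayed put when the finger drew back.
- **Position:** In the final wrist picture the strip's contacts are within about 0.5 mm of where they should be at home. A rougher reading of the rear edge from the side camera was about 1.5 mm off (−8.5 mm against −10 mm). That is within calibration and pixel error, but the two do not fully agree.
- **Clip:** In the side picture the clip is released and its nose lies on the strip. I did not measure its angle directly, either then or during the push. While pushing, I judged it open from the fingertip height and a downward force of at least 7 N.
- **Other things:** The spare strip and the screwdriver look unmoved in the side picture. I did not recheck the bin and the pendant, but the arm did not go near them after the first move.
- **Force:** The contact force reads about zero, so the robot is touching nothing.

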